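# Index a locking spice carousel to its tab

## Robot

A 6-joint arm with a two-finger parallel gripper is mounted at the origin on the work surface. World frame = base frame: x ahead of the robot, y to its left, z up, the work surface at z = 0. Lengths are in m, angles in rad, forces in N, time in s.
With the tool pointing down it reaches from about 0.3 to 1 m from the base axis. Payload 5.1 kg.
Tool frame: the origin (TCP) lies on the centre line of the jaws, within the pads' length; the fingertips stand 19 mm ahead of it and the grasp point (between the pads) is the TCP (arm.tip_extent is the distance from the TCP to the fingertips, in m); z points along the fingers, y is the line along which they close (so a half turn about z gives the same grasp; the last joint's range is limited). The gripper opens to 95 mm and grips with 3 to 60 N. Pads are 20 mm wide; open, the fingers measure 119 mm over their backs; the gripper's body (75 mm by 180 mm) begins 59 mm behind the grasp point.
Start: joints at [-1.208, 0.124, 1.65, -0, 1.367, -0.083], TCP at [0.28, -0.586, 0.234] pointing down, gripper open.
Joint ranges: [-2.61, 2.61], [-1.02, 2.33], [0.03, 2.71], [-1.35, 4.49], [0.32, 2.68], [-2.91, 2.91]. Speed limits (rad/s): [2.57, 2.57, 3.14, 3.14, 3.14, 3.14].

## Interface

Orientations are given as a unit quaternion [x, y, z, w].
In Python, from plant import arm gives the robot as it stands.
- The arm moves only by the tool arm_command, never from a script. Its argument "series" is one flat list of numbers, 7 for each row, row after row: the shift along the tool's x, y, z as a fraction of full scale, then the turn, a rotation vector about the tool's x, y, z as a fraction of full scale, then the closure, from -1 (fully open) to 1 (shut), so that 0 is half open. A call has 1 to 12 rows; each row is the pose to reach, as a shift and turn from the pose commanded when the call began, along the tool's axes at that moment; what a row does not reach only later rows make up. Full scale, the value 1, is 20 cm for a shift and 0.5 rad for a turn. A row lasts 1/10 s, in which the tool goes at most 50 mm and 8.59 degrees, less where a joint would pass 70% of its speed; a pose out of reach is approached as far as the arm can. A call with a number of a shift or a turn outside -1 to 1 is refused whole. A call with a gripper value outside its range is refused whole. The fingers move at their own pace and stop on an object; "newtons" is the grip in N (left out, the last holds). Time passes only in rows, so rows that repeat a pose let the fingers close. It gives the time, the measured TCP pose, the force, the opening and the grip force at its end, in the units of the state.
- arm.get_state(): the state, without advancing time (a new reading comes with each control period).
- arm.capture(name): name is "scene" or "side" or "wrist"; returns a dict with "color" (420x560x3 uint8, red, green, blue), "fx", "fy", "cx", "cy" (pixels), "cam_to_world" (4x4, takes a point from camera to world coordinates); the wrist camera has in their place "T_tool_cam" (4x4, takes a point from camera to tool coordinates, whose origin is the TCP and whose axes are the flange's). Camera axes: x right, y down, z forward; pixel columns grow to the right and rows downward; lengths in m; the calibration is good to about 2 mm. A picture is of the moment at which its call begins: read the wrist's pose just before it. There is no depth.
- arm.finish_job(): hands the job in; it is judged then, once.
Trained networks look in a picture, given as the dict that the camera call returned (one of the last four; its "shot" number tells which), for a name from the list of things; names that differ only in an ending like _2 or _b are one class to them, and where a whole thing is asked for, a point or a joint stands for the part that bears it (a point fixed in the world has none). Each returns a list of dicts, best first, with "p" (0 to 1); they miss things now and then, are a little off and sometimes report something else, mostly with a low value. They report only what shows in the picture. A call takes as long as a camera call.
- arm.masks_of(label, picture): "pixels" (420x560 bool, what is visible of it) and "bbox" ([left, top, right, bottom] in pixels, round what is visible of it).
- arm.spot_point(label, picture): "uv" ([column, row] in pixels: a listed point, or the origin of a listed thing).
The state is a dict: "time": time; "qpos": joint angles; "qvel": joint speeds; "joint_torque": joint torques, N m; "tcp_pos": TCP position; "tool_rot": TCP orientation; "ft_force": force on the tool from outside, world axes, zero at the start; "torque": the same for the moment, N m; "grip_width": finger opening in m; "grip_force": force on a finger pad.
Only numpy, scipy, OpenCV 4.12 (cv2) and the standard library are available. Lean on these libraries where they do the work, as an engineer would, in place of code of your own. Each camera call takes 0.05 s, during which the arm holds its last target. There are 200 camera calls.

## Task

Bring the yellow-lidded jar of the spice carousel round to the yellow tab on the white foot, two holes away, using the sprung T-handle: lift it to free the locking pin, turn it, and let the pin snap fully home. Go one hole at a time: let the pin snap into the hole half-way and take your hand right off the handle there for a moment before taking a fresh grip for the second hole. Never force it round against the pin or disturb the canister, mug and pepper mill, and leave the pin fully home and the carousel still.

Things in the scene. Friction and masses are not known exactly. Their poses are not given: they have to be found in the camera images.
- handle_grip (a point): centre of the black T-bar of the sprung handle, on the carousel's upright axis, 161 mm above the counter with the pin home. Bar 64 mm long (this point's x), 16 mm wide (y), 22 mm tall (z up), on a thin 16 mm stem over a dark hub (top at 134 mm). +x points along the arm to the brass locking pin and to the yellow jar. Handle and tray turn together. Grip across the width from above
- handle (a joint): lift of the handle in m: 0 = pin fully home in a hole, 0.010 = pin tip just clear of the plate (resting on it between holes), 0.018 = upper stop. A spring pulls it down: 3.5 N at 0, 8 N at the stop, plus 1.2 N weight; let go, it snaps down. With the pin home the tray cannot turn (play 0.04 rad either way)
- carousel (a joint): turn of tray, jars and handle about the upright axis in rad, counter-clockwise from above positive; near 0 at the start, holes at every 1.047 rad (60 deg), turns either way with slight friction and stays where it is left
- yellow_jar (a point): middle of the top of the yellow lid (47 mm across), 75 mm from the axis, 101 mm above the counter; the other five jars have black lids, 60 deg apart
- yellow_point (a point): point on the ray from the axis through the yellow jar, 118 mm from the axis, 18 mm above the counter, turning with the tray; it lies over the tab's centre when the jar is at that tab
- yellow_tab: yellow disc, 22 mm across, 5 mm thick, fixed on the rim of the white foot (radius 130 mm, 12 mm tall), 118 mm from the axis; origin at the middle of its underside. It lies two holes (120 deg) from the start place of the yellow jar, on either side; the blue disc is the same distance on the other side
- blue_tab: blue disc like the yellow one: not wanted
- canister: white ceramic canister with wooden lid, 86 mm across, 87 mm tall, origin at the middle of its underside; leave it alone
- mug: blue mug, 76 mm across, 85 mm tall, origin at the middle of its underside; leave it alone
- pepper_mill: dark wooden pepper mill, 48 mm across, 112 mm tall, origin at the middle of its underside; leave it alone
- stand: fixed foot, column and index plate; origin at counter level on the axis. White foot radius 130 mm, 12 mm tall; turning tray radius 104 mm with six jars, tops at 101 mm; steel index plate with six holes, radius 49 mm, top at 120 mm, pin at radius 36 mm. Bystanders stand about 0.18 to 0.25 m from the axis, at most 112 mm tall

How it is judged:
On the way:
1. the pin is home in the hole half-way to the yellow tab, with the hand off the handle (value of joint handle below 0.003 m and horizontal distance between yellow_point and yellow_tab between 0.104 and 0.132 m and contact force between each of the arm, the fingers and anything else below 0.5 N), for 0.2 s.
At the end, for the whole second after the job is handed in: The yellow-lidded jar stands at the yellow tab (its ray within 12 mm of the tab's centre at the rim), the locking pin is home in that hole (handle within 3 mm of fully down) and the carousel is at rest (value of joint handle below 0.003 m and horizontal distance between yellow_point and yellow_tab below 0.012 m and velocity of joint carousel between -0.1 and 0.1 rad/s); the robot touches nothing.
It fails at once if the canister, mug or pepper mill is moved by more than 20 mm or tipped (distance of any of canister, mug, pepper_mill from where it was at the start of the episode above 0.02 m or angle between any of canister, mug, pepper_mill's own z axis and vertical above 0.35 rad).
It fails at once if the carousel is forced round against the lock, with the pin still down in the plate (value of joint handle below 0.004 m and (horizontal distance between yellow_point and yellow_tab between 0.025 and 0.095 m or horizontal distance between yellow_point and yellow_tab between 0.14 and 0.19 m or horizontal distance between yellow_point and yellow_tab between 0.218 and 0.229 m)).
It also fails if it takes over 51 s, if anything falls off the work surface, if the arm or the gripper's body presses on something with over 40 N, if the wrist force passes 120 N, or if a joint passes its speed limit or range.

## Working session

There is one attempt and no reset: what is moved stays moved. The work goes in short steps, Python scripts to look and compute and a tool call to move; the robot and the scene stay as the last step left them, time stands still between calls to the robot, and variables do not carry over. Pictures are saved under pics/ and viewed, at most 10 in all, crops included, and the job is handed in when it is done.

Besides the shell and the picture viewer there is one more tool, called after "Request:" by a JSON object that holds its "api" and its "payload". arm_command: Moves the arm, as the interface text tells. Shift numbers are shares of 20 cm and turn numbers shares of 0.5 rad, none past 1 either way. Its arguments: {"type":"object","properties":{"series":{"type":"array","items":{"type":"number"}},"newtons":{"type":"number"}},"required":["series"]}

```bash
mkdir -p pics; cat > h.py <<'E'
import numpy as np, cv2, json
from plant import arm
from scipy.spatial.transform import Rotation as R
def ray(pic,uv,st=None):
    if 'cam_to_world' in pic: T=np.array(pic['cam_to_world'])
    else:
        W=np.eye(4);W[:3,:3]=R.from_quat(st['tool_rot']).as_matrix();W[:3,3]=st['tcp_pos'];T=W@np.array(pic['T_tool_cam'])
    d=T[:3,:3]@np.array([(uv[0]-pic['cx'])/pic['fx'],(uv[1]-pic['cy'])/pic['fy'],1])
    return T[:3,3],d/np.linalg.norm(d)
def atz(r,z): return r[0]+r[1]*(z-r[0][2])/r[1][2]
def tri(rs):
    A=sum(np.eye(3)-np.outer(d,d) for o,d in rs);b=sum((np.eye(3)-np.outer(d,d))@o for o,d in rs)
    return np.linalg.solve(A,b)
def shot(c,fn=None):
    st=arm.get_state();p=arm.capture(c)
    if fn: cv2.imwrite('pics/'+fn,cv2.cvtColor(p['color'],cv2.COLOR_RGB2BGR))
    return st,p
E
cat > m.py <<'E'
from h import *
np.set_printoptions(precision=4,suppress=True)
S={c:shot(c,c+'0.png') for c in('scene','side')}
Z=dict(handle_grip=.161,yellow_jar=.101,yellow_tab=0.012,blue_tab=.012,canister=0,mug=0,pepper_mill=0,stand=0)
for n,z in Z.items():
    rs=[]
    for c,(st,p) in S.items():
        r=arm.spot_point(n,p)
        if r:
            q=ray(p,r[0]['uv'],st);rs.append(q);print(n,c,np.round(r[0]['uv'],1),round(r[0]['p'],2),atz(q,z))
    if len(rs)==2: print('   tri',tri(rs))
im=[cv2.imread('pics/%s0.png'%c) for c in('scene','side')]
st=arm.get_state();print(st['time'],st['tool_rot'],st['tcp_pos'])
E
python3 m.py
```

```text
handle_grip scene [220.4 245.3] 0.77 [ 0.5592 -0.1635  0.161 ]
handle_grip side [325.7 278.7] 0.92 [ 0.5638 -0.1631  0.161 ]
   tri [ 0.562  -0.1662  0.1658]
yellow_jar scene [235.3 292.7] 0.96 [ 0.6335 -0.2135  0.101 ]
yellow_jar side [369. 310.] 0.6 [ 0.626  -0.2076  0.101 ]
   tri [ 0.6292 -0.2067  0.093 ]
yellow_tab scene [256.8 255.2] 0.56 [ 0.5692 -0.0536  0.012 ]
yellow_tab side [369.3 307.8] 0.67 [ 0.67   -0.1595  0.012 ]
   tri [ 0.6303 -0.1687  0.1247]
blue_tab scene [179.3 279.5] 0.62 [ 0.4572 -0.2172  0.012 ]
blue_tab side [278.5 380.6] 0.55 [ 0.4572 -0.227   0.012 ]
   tri [ 0.4577 -0.2219  0.0115]
canister scene [308.1 279.4] 0.97 [ 0.71   -0.0362  0.    ]
canister side [358.1 260.1] 0.69 [ 0.7146 -0.0401  0.    ]
   tri [ 0.7123 -0.0413  0.0051]
mug scene [151.3 338.9] 0.94 [ 0.5054 -0.3677  0.    ]
pepper_mill scene [253.4 360.8] 0.91 [ 0.7259 -0.2812  0.    ]
pepper_mill side [436.3 355.3] 0.76 [ 0.736  -0.2805  0.    ]
   tri [ 0.7296 -0.2846  0.0112]
stand scene [228.1 289.7] 0.82 [ 0.5672 -0.1684  0.    ]
stand side [319.3 336. ] 0.61 [ 0.5587 -0.1726  0.    ]
   tri [ 0.5622 -0.1651 -0.0113]
0.9 [ 0.9753  0.2211 -0.      0.    ] [ 0.2802 -0.5865  0.2337]
```

View pics/scene0.png

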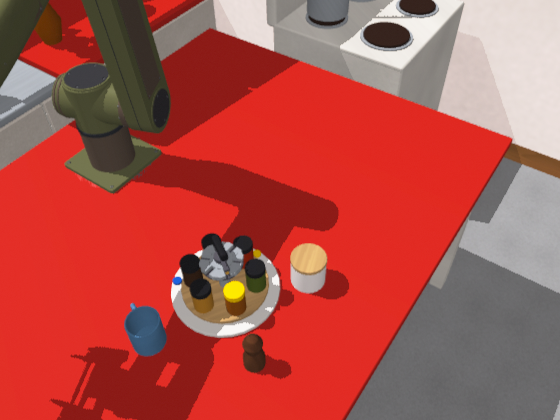

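View pics/side0.png

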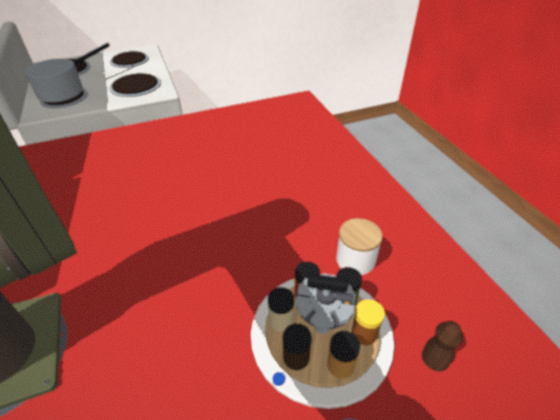

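The scene view shows the yellow jar at (235,292), the yellow tab half hidden at (257,255) and the blue tab at (178,281). The side view shows the T-bar at (327,283). The axis is at about (0.562, -0.166), the jar ray at about -31° and the yellow tab at about +87°, so the turn is counter-clockwise.

Request:
{"api": "arm_command", "payload": {"series": [0.73,-0.43,-0.3,0,0,0,-1,0.73,-0.43,-0.3,0,0,0,-1,0.73,-0.43,-0.3,0,0,0,-1,0.73,-0.43,-0.3,0,0,0,-1,0.73,-0.43,-0.3,0,0,0,-1], "newtons": 35}}

```text
time: 1.4
tcp_pos: [0.3772, -0.4441, 0.2965]
tool_rot: [0.975, 0.223, 0.001, 0.002]
ft_force: [-0.3, -0.1, -0.2]
grip_width: 0.0949
grip_force: 0.0
```

Request:
{"api": "arm_command", "payload": {"series": [0.73,-0.43,0,0,0,0,-1,0.73,-0.43,0,0,0,0,-1,0.73,-0.43,0,0,0,0,-1,0.73,-0.43,0,0,0,0,-1,0.73,-0.43,0,0,0,0,-1]}}

```text
time: 1.9
tcp_pos: [0.4704, -0.304, 0.2931]
tool_rot: [0.975, 0.223, -0.0, -0.0]
ft_force: [-0.1, -1.7, -0.3]
grip_width: 0.0953
grip_force: 0.0
```

Request:
{"api": "arm_command", "payload": {"series": [0.5,-0.43,-0.2,0,0,0.5,-1,0.5,-0.43,-0.2,0,0,1,-1,0.5,-0.43,-0.2,0,0,1,-1,0.5,-0.43,-0.2,0,0,1,-1,0.5,-0.43,-0.2,0,0,1,-1,0.5,-0.43,-0.2,0,0,1,-1]}}

```text
time: 2.5
tcp_pos: [0.5221, -0.1861, 0.3329]
tool_rot: [1.0, -0.027, -0.001, 0.0]
ft_force: [-0.3, 0.0, -0.3]
grip_width: 0.0951
grip_force: 0.0
```

Request:
{"api": "arm_command", "payload": {"series": [0,0,0,0,0,0.5,-1,0,0,0,0,0,1,-1,0,0,0,0,0,1,-1,0,0,0,0,0,1,-1,0,0,0,0,0,1,-1,0,0,0,0,0,1,-1]}}

```text
time: 3.1
tcp_pos: [0.5222, -0.1857, 0.333]
tool_rot: [0.962, -0.274, -0.001, 0.0]
ft_force: [0.1, 0.1, 0.5]
grip_width: 0.095
grip_force: 0.0
```

```bash
cat > w.py <<'E'
from h import *
import sys
np.set_printoptions(precision=4,suppress=True)
st,p=shot('wrist',sys.argv[1])
Rm=R.from_quat(st['tool_rot']).as_matrix()
print(st['time'],st['tcp_pos'],'xyaw',np.degrees(np.arctan2(Rm[1,0],Rm[0,0])),'z',Rm[:,2],'q6',st['qpos'][5])
C=None
for n,z in dict(handle_grip=.161,stand=0,yellow_jar=.101,yellow_tab=.012,yellow_point=.018).items():
    r=arm.spot_point(n,p)
    if r:
        P=atz(ray(p,r[0]['uv'],st),z); print(n,np.round(r[0]['uv'],1),round(r[0]['p'],2),P)
        if C is None: C=P
        else: d=P-C; print('   ang',np.degrees(np.arctan2(d[1],d[0])),np.hypot(*d[:2]))
E
python3 w.py w1.png
```

```text
3.1 [ 0.5222 -0.1857  0.333 ] xyaw -31.74623227638414 z [-0.001   0.0003 -1.    ] q6 1.6863979095016945
handle_grip [249.1 170.8] 0.88 [ 0.5621 -0.1708  0.161 ]
stand [261.  151.4] 0.6 [ 0.564  -0.1721  0.    ]
   ang -35.85662838260189 0.002351058799650098
yellow_jar [252.8  88.8] 0.87 [ 0.6263 -0.2103  0.101 ]
   ang -31.619777554800287 0.0753914829468375
yellow_point [258.5  57.3] 0.69 [ 0.6619 -0.233   0.018 ]
   ang -31.929338452944563 0.11765779237861555
```

View pics/w1.png

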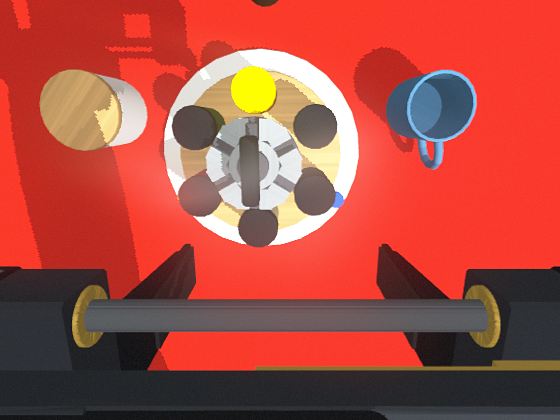

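The wrist view shows the T-bar centred at (250,171), nearly vertical in the picture and so along tool x. The yellow lid is at (253,89). I'll go above the bar and look once more.

Request:
{"api": "arm_command", "payload": {"series": [0.13,-0.17,0.2,0,0,0,-1,0.13,-0.17,0.4,0,0,0,-1,0.13,-0.17,0.5,0,0,0,-1,0.13,-0.17,0.5,0,0,0,-1,0.13,-0.17,0.5,0,0,0,-1]}}

```text
time: 3.9
tcp_pos: [0.5629, -0.1695, 0.2342]
tool_rot: [0.962, -0.273, 0.0, 0.0]
ft_force: [-0.1, -0.7, -0.3]
grip_width: 0.0953
grip_force: 0.0
```

```bash
python3 w.py w2.png
```

```text
3.9 [ 0.5629 -0.1695  0.2342] xyaw -31.734232255596055 z [ 0.0003 -0.0001 -1.    ] q6 1.740946167470627
handle_grip [288.3 182.1] 0.7 [ 0.5908 -0.1884  0.161 ]
stand [286.9 184.8] 0.97 [ 0.5636 -0.1713  0.    ]
   ang 147.80138974338695 0.03214109215867706
yellow_jar [286.  115.1] 0.69 [ 0.627  -0.2091  0.101 ]
   ang -29.739813445246384 0.04169748587621357
yellow_tab [200.9 236.4] 0.6 [ 0.5662 -0.0601  0.012 ]
   ang 100.84088045572385 0.13059245573462985
```

View pics/w2.png

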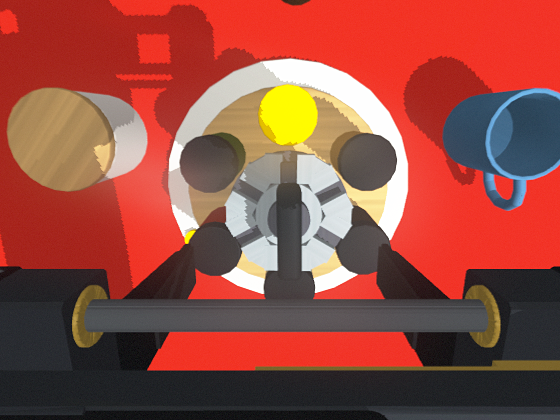

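The bar runs straight along column 288, from row 183 to 285, centred to about 1 mm. Next I go down and grip.

Request:
{"api": "arm_command", "payload": {"series": [0.005,0.006,0.12,0,0,0,-1,0.005,0.006,0.24,0,0,0,-1,0.005,0.006,0.35,0,0,0,-1,0.005,0.006,0.35,0,0,0,-1,0.005,0.006,0.35,0,0,0,1,0.005,0.006,0.35,0,0,0,1,0.005,0.006,0.35,0,0,0,1,0.005,0.006,0.35,0,0,0,1,0.005,0.006,0.35,0,0,0,1,0.005,0.006,0.35,0,0,0,1,0.005,0.006,0.35,0,0,0,1,0.005,0.006,0.35,0,0,0,1], "newtons": 35}}

```text
time: 5.4
tcp_pos: [0.5629, -0.171, 0.1636]
tool_rot: [0.962, -0.274, -0.0, -0.0]
ft_force: [-0.0, -0.1, 0.4]
grip_width: 0.0365
grip_force: 0.0
```

Request:
{"api": "arm_command", "payload": {"series": [0,0,0,0,0,0,1,0,0,0,0,0,0,1,0,0,0,0,0,0,1,0,0,0,0,0,0,1,0,0,0,0,0,0,1,0,0,0,0,0,0,1]}}

```text
time: 6.0
tcp_pos: [0.5625, -0.1715, 0.1636]
tool_rot: [0.962, -0.274, -0.0, 0.001]
ft_force: [-2.8, -3.9, 0.2]
grip_width: 0.0157
grip_force: 35.0
```

Request:
{"api": "arm_command", "payload": {"series": [0,0.002,-0.025,0,0,0,1,0,0.002,-0.05,0,0,0,1,0,0.002,-0.072,0,0,0,1,0,0.002,-0.072,0,0,0,1]}}

```text
time: 6.4
tcp_pos: [0.5624, -0.1715, 0.1775]
tool_rot: [0.962, -0.274, -0.0, 0.0]
ft_force: [1.2, -4.9, -6.7]
grip_width: 0.0159
grip_force: 35.0
```

Request:
{"api": "arm_command", "payload": {"series": [0,0,0,0,0,-0.1,1,0,0,0,0,0,-0.25,1,0,0,0,0,0,-0.4,1,0,0,0,0,0,-0.55,1,0,0,0,0,0,-0.7,1,0,0,0,0,0,-0.8,1,0,0,0,0,0,-0.8,1]}}

```text
time: 7.1
tcp_pos: [0.5625, -0.1713, 0.1769]
tool_rot: [0.997, -0.077, -0.0, 0.0]
ft_force: [1.6, -4.8, -8.5]
grip_width: 0.0158
grip_force: 35.0
```

Request:
{"api": "arm_command", "payload": {"series": [0,0,0,0,0,-0.15,1,0,0,0,0,0,-0.3,1,0,0,0,0,0,-0.45,1,0,0,0,0,0,-0.6,1,0,0,0,0,0,-0.75,1,0,0,0,0,0,-0.9,1,0,0,0,0,0,-0.95,1,0,0,0,0,0,-0.95,1]}}

```text
time: 7.9
tcp_pos: [0.5625, -0.1711, 0.1773]
tool_rot: [0.987, 0.159, -0.0, -0.0]
ft_force: [1.1, -3.7, -8.1]
grip_width: 0.0156
grip_force: 35.0
```

```bash
python3 w.py w3.png
```

```text
7.9 [ 0.5625 -0.1711  0.1773] xyaw 18.343647430850055 z [-0.0006  0.0004 -1.    ] q6 0.8638898512539483
handle_grip [286.5 279.2] 0.79 [ 0.5564 -0.1732  0.161 ]
stand [285.2 198.1] 0.7 [ 0.5618 -0.1703  0.    ]
   ang 28.553676803209605 0.006117771120704161
yellow_jar [285.6 115.6] 0.81 [ 0.6335 -0.147   0.101 ]
   ang 18.775767648883182 0.0814549640139417
yellow_tab [167.  152.9] 0.45 [ 0.5703 -0.0571  0.012 ]
   ang 83.18747660697902 0.11697670861258566
yellow_point [469.8  57.5] 0.74 [ 0.724  -0.2743  0.018 ]
   ang -31.10323561017166 0.19568189185705598
```

View pics/w3.png

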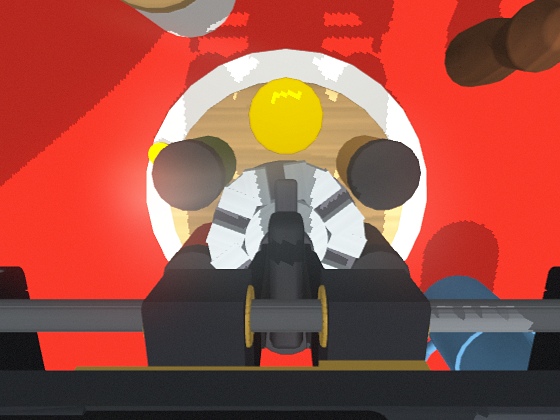

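The tray follows, with the yellow lid still at (286,116) straight along tool x. About 10° remains to the half-way hole.

Request:
{"api": "arm_command", "payload": {"series": [0,0,0,0,0,-0.15,1,0,0,0,0,0,-0.28,1,0,0,0,0,0,-0.35,1,0,0,0,0,0,-0.35,1,0,0,0,0,0,-0.35,1,0,0,0.03,0,0,-0.35,1,0,0,0.06,0,0,-0.35,1,0,0,0.072,0,0,-0.35,1,0,0,0.072,0,0,-0.35,1,0,0,0.072,0,0,-0.35,1]}}

```text
time: 9.2
tcp_pos: [0.5625, -0.1711, 0.1637]
tool_rot: [0.969, 0.245, -0.0, -0.0]
ft_force: [-3.0, -0.4, -4.6]
grip_width: 0.0159
grip_force: 35.0
```

The force of -4.6 N is the spring pull at home, so the pin dropped in. Now let go and back off.

Request:
{"api": "arm_command", "payload": {"series": [0,0,0,0,0,0,-1,0,0,0,0,0,0,-1,0,0,0,0,0,0,-1,0,0,0,0,0,0,-1,0,0,0,0,0,0,-1,0,0,0,0,0,0,-1,0,0,-0.1,0,0,0,-1,0,0,-0.25,0,0,0,-1,0,0,-0.35,0,0,0,-1,0,0,-0.35,0,0,0,-1,0,0,-0.35,0,0,0,-1,0,0,-0.35,0,0,0,-1]}}

```text
time: 10.4
tcp_pos: [0.5619, -0.171, 0.2316]
tool_rot: [0.969, 0.245, -0.001, -0.001]
ft_force: [-0.8, -0.5, -0.1]
grip_width: 0.0949
grip_force: 0.0
```

```bash
python3 w.py w4.png; python3 - <<'E'
from h import *
S=[(arm.get_state(),arm.capture(c)) for c in('scene','side')]
for n in('handle_grip','yellow_jar'):
    rs=[]
    for s,p in S:
        r=arm.spot_point(n,p)
        if r: rs.append(ray(p,r[0]['uv'],s)); print(n,r[0])
    if len(rs)==2: print(tri(rs))
E
```

```text
10.4 [ 0.5619 -0.171   0.2316] xyaw 28.407611327044723 z [-0.0028  0.0011 -1.    ] q6 0.6881646844293812
handle_grip [285.1 233.6] 0.97 [ 0.5614 -0.1702  0.161 ]
yellow_jar [284.9 113. ] 0.74 [ 0.6289 -0.1332  0.101 ]
   ang 28.755797083825506 0.07700312922256672
yellow_tab [191.1 127.8] 0.87 [ 0.5709 -0.0551  0.012 ]
   ang 85.27172876295288 0.11545622496105287
handle_grip {'uv': [221.3, 244.0], 'p': 0.9}
handle_grip {'uv': [327.3, 281.9], 'p': 0.58}
[ 0.56251388 -0.1669226   0.16506749]
yellow_jar {'uv': [256.7, 268.3], 'p': 0.93}
yellow_jar {'uv': [348.8, 270.6], 'p': 0.56}
[ 0.63265721 -0.13022298  0.1021751 ]
```

View pics/w4.png

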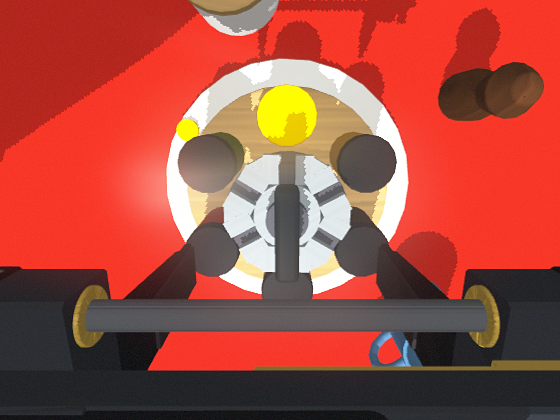

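The bar sits at column 286 with the same height and look as at the start, so the pin is home half-way. The yellow tab at (187,130) lies 60° further counter-clockwise. Time for the fresh grip.

Request:
{"api": "arm_command", "payload": {"series": [0,0,0.12,0,0,0,-1,0,0,0.24,0,0,0,-1,0,0,0.345,0,0,0,-1,0,0,0.345,0,0,0,0.3,0,0,0.345,0,0,0,1,0,0,0.345,0,0,0,1,0,0,0.345,0,0,0,1,0,0,0.345,0,0,0,1,0,0,0.345,0,0,0,1,0,0,0.345,0,0,0,1,0,0,0.345,0,0,0,1,0,0,0.345,0,0,0,1]}}

```text
time: 12.2
tcp_pos: [0.5627, -0.1713, 0.1646]
tool_rot: [0.969, 0.245, -0.0, -0.0]
ft_force: [-0.0, 0.8, -0.4]
grip_width: 0.0289
grip_force: 0.0
```

Request:
{"api": "arm_command", "payload": {"series": [0,0,0,0,0,0,1,0,0,0,0,0,0,1,0,0,0,0,0,0,1,0,0,0,0,0,0,1,0,0,0,0,0,0,1,0,0,0,0,0,0,1]}}

```text
time: 12.8
tcp_pos: [0.5626, -0.1711, 0.1646]
tool_rot: [0.969, 0.245, -0.0, -0.0]
ft_force: [-1.6, 0.8, 0.4]
grip_width: 0.0157
grip_force: 35.0
```

Request:
{"api": "arm_command", "payload": {"series": [0,0,-0.025,0,0,0,1,0,0,-0.05,0,0,0,1,0,0,-0.072,0,0,0,1,0,0,-0.072,0,0,0,1]}}

```text
time: 13.2
tcp_pos: [0.5625, -0.1711, 0.1788]
tool_rot: [0.969, 0.245, -0.0, -0.0]
ft_force: [2.7, 1.0, -7.6]
grip_width: 0.0163
grip_force: 35.0
```

Lifted 14 mm with a firm grip. Turning 1.047 rad, as 0.4 + 0.475 + 0.17.

Request:
{"api": "arm_command", "payload": {"series": [0,0,0,0,0,-0.1,1,0,0,0,0,0,-0.25,1,0,0,0,0,0,-0.4,1,0,0,0,0,0,-0.55,1,0,0,0,0,0,-0.7,1,0,0,0,0,0,-0.8,1,0,0,0,0,0,-0.8,1]}}

```text
time: 13.9
tcp_pos: [0.5624, -0.171, 0.1782]
tool_rot: [0.901, 0.433, -0.0, -0.001]
ft_force: [2.4, 1.7, -7.8]
grip_width: 0.0159
grip_force: 35.0
```

Request:
{"api": "arm_command", "payload": {"series": [0,0,0,0,0,-0.15,1,0,0,0,0,0,-0.3,1,0,0,0,0,0,-0.45,1,0,0,0,0,0,-0.6,1,0,0,0,0,0,-0.75,1,0,0,0,0,0,-0.9,1,0,0,0,0,0,-0.95,1,0,0,0,0,0,-0.95,1]}}

```text
time: 14.7
tcp_pos: [0.5622, -0.1709, 0.1784]
tool_rot: [0.775, 0.632, -0.0, -0.001]
ft_force: [0.4, 2.9, -7.9]
grip_width: 0.016
grip_force: 35.0
```

Request:
{"api": "arm_command", "payload": {"series": [0,0,0,0,0,-0.15,1,0,0,0,0,0,-0.28,1,0,0,0,0,0,-0.345,1,0,0,0,0,0,-0.345,1,0,0,0,0,0,-0.345,1,0,0,0.03,0,0,-0.345,1,0,0,0.06,0,0,-0.345,1,0,0,0.072,0,0,-0.345,1,0,0,0.072,0,0,-0.345,1,0,0,0.072,0,0,-0.345,1]}}

```text
time: 15.7
tcp_pos: [0.5622, -0.1709, 0.1648]
tool_rot: [0.717, 0.697, -0.0, -0.001]
ft_force: [-3.4, 3.1, -4.8]
grip_width: 0.0158
grip_force: 35.0
```

Request:
{"api": "arm_command", "payload": {"series": [0,0,0,0,0,0,-1,0,0,0,0,0,0,-1,0,0,0,0,0,0,-1,0,0,0,0,0,0,-1,0,0,0,0,0,0,-1,0,0,0,0,0,0,-1,0,0,-0.1,0,0,0,-1,0,0,-0.25,0,0,0,-1,0,0,-0.35,0,0,0,-1,0,0,-0.35,0,0,0,-1,0,0,-0.35,0,0,0,-1,0,0,-0.35,0,0,0,-1]}}

```text
time: 16.9
tcp_pos: [0.5619, -0.171, 0.2327]
tool_rot: [0.717, 0.697, -0.001, -0.001]
ft_force: [-0.1, -0.4, -1.2]
grip_width: 0.095
grip_force: 0.0
```

```bash
python3 w.py w5.png; python3 - <<'E'
from h import *
S=[(arm.get_state(),arm.capture(c)) for c in('scene','side')]
for n in('handle_grip','yellow_jar'):
    rs=[]
    for s,p in S:
        r=arm.spot_point(n,p)
        if r: rs.append(ray(p,r[0]['uv'],s)); print(n,r[0])
    if len(rs)==2: print(tri(rs))
E
```

```text
16.9 [ 0.5619 -0.171   0.2327] xyaw 88.42413399656992 z [-0.0027  0.001  -1.    ] q6 -0.3593009768317284
handle_grip [285.8 232.9] 0.87 [ 0.5616 -0.1704  0.161 ]
stand [285.3 183.1] 0.62 [ 0.5605 -0.1662  0.    ]
   ang 104.30241641554078 0.004253625540676763
yellow_jar [286.5 117.1] 0.85 [ 0.5639 -0.0964  0.101 ]
   ang 88.23500103961489 0.0740405073834506
yellow_tab [294.8  74.1] 0.68 [ 0.5729 -0.0556  0.012 ]
   ang 84.34903942508787 0.11528655655251718
handle_grip {'uv': [217.8, 243.9], 'p': 0.84}
handle_grip {'uv': [329.2, 279.6], 'p': 0.92}
[ 0.56205684 -0.17473457  0.17707325]
yellow_jar {'uv': [242.4, 242.5], 'p': 0.82}
yellow_jar {'uv': [305.2, 267.5], 'p': 0.94}
[ 0.56251171 -0.09285823  0.10307459]
```

View pics/w5.png

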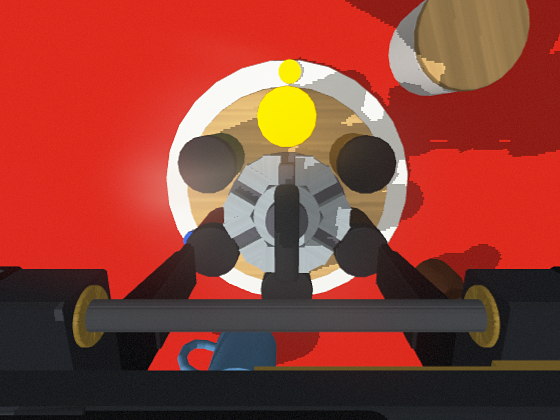

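The yellow tab at (290,70) lies straight beyond the yellow lid at (287,117). I'll check the bar height by comparing its size with the picture taken half-way.

```bash
python3 - <<'E'
from h import *
for f in('w2','w4','w5'):
    g=cv2.imread(f'pics/{f}.png').max(2).astype(int)
    print(f,[int((g[r,265:310]<75).sum()) for r in (192,200,205,235,245,255,262)],'end row',int(np.argmax(g[170:230,287]<75))+170)
a,b=[cv2.imread(f'pics/{f}.png')[175:270,240:335] for f in('w4','w5')]
cv2.imwrite('pics/cmp.png',cv2.resize(np.hstack([a,b]),None,fx=4,fy=4))
E
```

```text
w2 [24, 24, 26, 20, 18, 19, 18] end row 186
w4 [5, 6, 7, 5, 4, 3, 3] end row 170
w5 [24, 24, 29, 27, 24, 24, 24] end row 185
```

View pics/cmp.png

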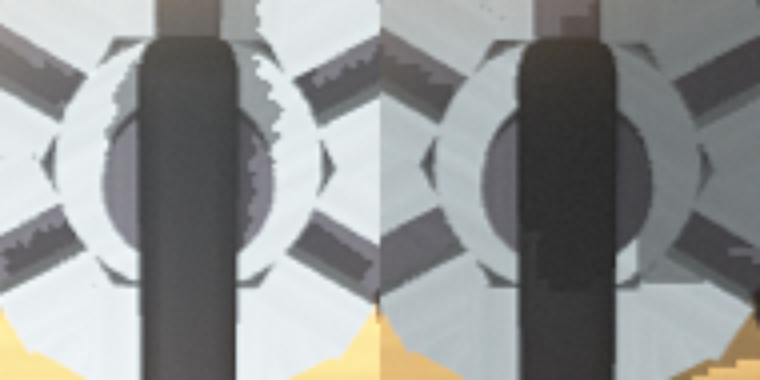

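The bar has the same width and end position in both crops, so the pin is home. Handing in.

```bash
python3 -c "
from plant import arm
print(arm.finish_job())"
```

```text
the job is handed in; nothing more can be done
None
```

I brought the yellow jar round to the yellow tab one hole at a time, taking my hand off the handle at the half-way hole. By my own checks the pin is home and the gripper is clear; I handed the job in at about 17 s, and no verdict came back.

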